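# Step the core probe to its next station

## Robot

A 7-joint arm with a two-finger parallel gripper is mounted at the origin on a cart in front of the work surface, level with it; the furniture and walls round the work are solid. World frame = base frame: x ahead of the robot, y to its left, z up, the work surface at z = 0. Lengths are in m, angles in rad, forces in N, time in s.
With the tool pointing down it reaches from about 0.425 to 0.875 m from the base axis. Payload 4.7 kg.
Tool frame: the origin (TCP) lies at the very end of the fingers, on their centre line; the grasp point (between the pads) lies 19 mm behind it (ctrl.grasp_offset is the distance from the TCP to the grasp point, in m); z points along the fingers, y is the direction in which the jaws open and shut (so a half turn about z gives the same grasp; the last joint's range is limited). The gripper opens to 87 mm and grips with 3 to 60 N. Pads are 19 mm wide; open, the fingers measure 117 mm over their backs; the gripper's body (75 mm by 190 mm) begins 51 mm behind the grasp point.
Start: joints at [-1.218, 0.321, -0.07, 1.45, 0.023, 1.371, -0.057], TCP at [0.216, 0.613, 0.223] pointing down, gripper open.
Joint ranges: [-2.86, 2.86], [-0.3, 2.09], [-1.38, 1.24], [0.06, 2.45], [-1.56, 4.7], [0.09, 2.05], [-2.69, 2.69]. Speed limits (rad/s): [2.57, 2.57, 3.14, 3.14, 3.14, 3.14, 3.14].

## Interface

Orientations are given as a rotation vector (axis times angle).
In Python, from bench import ctrl gives the robot as it stands.
- The arm moves only by the shell command python3 -m creep 'ROWS' [FORCE]. ROWS is JSON, a list that holds one entry, the list of rows, each a list of 7 numbers: the opening, from 0 (shut) to 1 (fully open), then the shift along the tool's x, y, z in mm, then the turn, a rotation vector about the tool's x, y, z in rad. In form: [[[grip, dx, dy, dz, rx, ry, rz], ...]]. A call has 1 to 5 rows; each row is the pose to reach, as a shift and turn from the pose commanded when the call began, along the tool's axes at that moment; what a row does not reach only later rows make up. A row lasts 1/10 s, in which the tool goes at most 50 mm and 8.59 degrees, less where a joint would pass 70% of its speed; a pose out of reach is approached as far as the arm can. A call with a gripper value outside its range is refused whole. The fingers move at their own pace and stop on an object; FORCE is the grip in N (left out, the last holds). Time passes only in rows, so rows that repeat a pose let the fingers close. It gives the time, the measured TCP pose, the force and the opening at its end, in the units of the state.
- ctrl.get_state(): the state, without advancing time (a new reading comes with each control period).
- ctrl.get_image(name): name is "side" or "top" or "wrist"; returns the picture (420x560x3 uint8, red, green, blue); there is no depth.
- ctrl.camera_params(name): a dict with "K" (3x3 intrinsics, pixels), "k1" (the pictures are not rectified: a ray, as slopes to the right and down, at radius r is drawn at 1 + k1 r^2 times it, then the intrinsics apply), "pose" (4x4, takes a point from camera to world coordinates). Camera axes: x right, y down, z forward; pixel columns grow to the right and rows downward; lengths in m; the calibration is good to about 2 mm. A picture is of the moment at which its call begins: read the wrist's pose just before it. camera_params takes no time and is no camera call; for the wrist camera it gives the pose at the moment of the call.
- ctrl.close_job(): hands the job in, once; it reports no verdict.
The state is a dict: "time": time; "joint_positions": joint angles; "qd": joint speeds; "joint_torque": joint torques, N m; "position": TCP position; "tool_rot": TCP orientation; "ft_force": force on the tool from outside, world axes, zero at the start; "torque": the same for the moment, N m; "grip_width": opening from 0.0 (shut) to 1.0 (fully open).
Only numpy, scipy, OpenCV 4.12 (cv2) and the standard library are available. Lean on these libraries where they do the work, as an engineer would, in place of code of your own. Each camera call takes 0.05 s, during which the arm holds its last target. There are 200 camera calls.

## Task

A soil core is being probed station by station. Press the round probe head all the way down to its stop at the present station and let it spring back up, then pull up the lock knob, slide the carriage one hole along the rail towards the end where the brass weight stands, and let the lock pin go fully home in that hole. Finish while still holding the lock knob with the pin fully home, and leave the weight, the stone and the glass vial where they stand.

Things in the scene. Friction and masses are not known exactly. Their poses are not given: they have to be found in the camera images.
- rig: probe rig fixed to the bench: grey base plate 190 x 310 mm and 10 mm thick, a brown soil core 84 mm high lying along it, and beside the core an aluminium rail on two end posts. Origin: middle of the rig on the bench surface; its y axis runs along the rail, z up. The rail's centre line lies at x = +45 mm, its top 112 mm above the bench; five round holes 11 mm wide at y = -80, -40, 0, 40, 80 mm (40 mm apart). Two 24 mm posts stand at y = -138 and +138 mm, 115 mm high
- carriage (a joint): position (m) of the dark steel carriage (50 mm long) along the rail, growing to the rig's +y; 0 at the middle hole, where it starts; +-0.040 at the neighbouring holes; it can slide to +-0.085. Slides with about 1.5 N friction. An arm carries the probe over the core, so knob and probe move with it
- lock_knob: black ribbed upright cylinder, 24 mm across and 28 mm high, on the carriage above the rail; origin at its centre (163 mm above the bench when the pin is home), x, y, z as the rig's. Below it is a steel collar 20 mm across and 18 mm high, then the carriage top at 130 mm above the bench. It moves straight up and down
- pin (a joint): lift (m) of the lock knob and its 8 mm pin: 0 fully home in a hole, 0.016 fully pulled. A spring drives it down with 3 N at 0, growing to 6 N. The pin stands 10 mm deep in the hole: it must be lifted over 10 mm before the carriage can move; let down between holes it rests on the rail. It has about 1.5 mm of play either way in a hole and its end is rounded
- head_top (a point): centre of the top face of the round aluminium probe head, a disc 30 mm across and 8 mm thick on a thin rod, on the carriage's arm over the core, 90 mm from the lock knob on the rig's -x side; its top is 176 mm above the bench when up
- probe (a joint): how far (m) the probe head is pressed down: 0 up, 0.012 at its stop; spring, 2.5 N at 0 to 5.5 N at the stop; springs back when let go
- hole_plus (a point): mouth of the rail hole next to the middle one on the rig's +y side, on the rail's top face
- hole_minus (a point): mouth of the rail hole next to the middle one on the rig's -y side, on the rail's top face
- weight_mid (a point): brass weight with a knobbed top, 38 mm across and 50 mm high, loose on the bench beyond one end of the rig; point half-way up it. It marks the end to move towards
- stone_mid (a point): flat grey stone, 36 x 58 x 20 mm, loose on the bench beyond the other end of the rig; point half-way up it
- vial_mid (a point): capped glass sample vial, 28 mm across and 65 mm high, standing loose on the bench on the robot's side of the rig; point half-way up it
There are look-alikes about, which are no part of the job. Leave any turquoise look-alike of the part that bears weight_mid alone.

How it is judged:
By the outcome, as a careful person would: the job done as asked, in the order asked, and still so for the second after the job is handed in, while the arm keeps its last pose, push and grip.
It also fails if it takes over 48 s, if anything falls off the work surface, if the arm or the gripper's body presses on something with over 40 N, if the wrist force passes 120 N, or if a joint passes its speed limit or range.

## Working session

There is one attempt and no reset: what is moved stays moved. The work goes in short steps, Python scripts to look and compute and a shell command to move; the robot and the scene stay as the last step left them, time stands still between calls to the robot, and variables do not carry over. Pictures are saved under pics/ and viewed, about 8 in all and at most 12, crops included, and the job is handed in when it is done.

```bash
ls; mkdir -p pics
cat > h.py <<'E'
import numpy as np, cv2
from scipy.spatial.transform import Rotation as R
from bench import ctrl
def snap(n,f):
    im=ctrl.get_image(n); cv2.imwrite(f,im[:,:,::-1]); return im
def ray(n,u,v,P=None):
    p=ctrl.camera_params(n);K=np.array(p['K']);T=np.array(p['pose']) if P is None else P
    d=np.array([(u-K[0,2])/K[0,0],(v-K[1,2])/K[1,1]]);s=d.copy()
    for _ in range(30): s=d/(1+p['k1']*(s@s))
    return T[:3,3],T[:3,:3]@np.array([*s,1])
def atz(n,u,v,z):
    o,d=ray(n,u,v); return o+d*(z-o[2])/d[2]
def proj(n,X):
    p=ctrl.camera_params(n);K=np.array(p['K']);T=np.array(p['pose'])
    c=T[:3,:3].T@(np.array(X)-T[:3,3]);s=c[:2]/c[2];s=s*(1+p['k1']*(s@s))
    return K[0,0]*s[0]+K[0,2],K[1,1]*s[1]+K[1,2]
def tri(a,b):
    A=np.zeros((3,3));y=np.zeros(3)
    for o,d in (a,b):
        d=d/np.linalg.norm(d);M=np.eye(3)-np.outer(d,d);A+=M;y+=M@o
    return np.linalg.solve(A,y)
def st():
    s=ctrl.get_state();print(s['time'],np.round(s['position'],4),np.round(s['tool_rot'],3),np.round(s['ft_force'],1),round(s['grip_width'],3));return s
def todo(x,yaw_axis=None):
    "shift in tool mm to reach TCP x"
    s=ctrl.get_state();Rm=R.from_rotvec(s['tool_rot']).as_matrix()
    return np.round(1000*Rm.T@(np.array(x)-s['position']),1)
E
python3 - <<'E'
from h import *
s=st(); print(np.round(R.from_rotvec(s['tool_rot']).as_matrix(),3))
a=snap('top','pics/top.png');b=snap('side','pics/side.png')
for n in('top','side','wrist'):
  p=ctrl.camera_params(n);print(n,np.round(p['pose'],3).tolist(),np.round(p['K'],0).tolist(),p['k1'])
E
```

```text
pics
0.0 [0.2159 0.6125 0.2215] [-5.300e-01 -3.096e+00  3.000e-03] [-0.  -0.3 -0.7] 1.001
[[-0.943  0.332 -0.001]
 [ 0.332  0.943 -0.002]
 [-0.    -0.002 -1.   ]]
top [[0.028, -0.998, 0.055, 0.431], [-0.999, -0.026, 0.033, 0.054], [-0.031, -0.056, -0.998, 1.245], [0.0, 0.0, 0.0, 1.0]] [[541.0, 0.0, 277.0], [0.0, 541.0, 211.0], [0.0, 0.0, 1.0]] -0.197638826297962
side [[0.947, -0.121, 0.296, 0.228], [-0.32, -0.397, 0.86, -0.692], [0.014, -0.91, -0.415, 0.485], [0.0, 0.0, 0.0, 1.0]] [[401.0, 0.0, 277.0], [0.0, 401.0, 211.0], [0.0, 0.0, 1.0]] 0.011803923602374884
wrist [[0.333, 0.898, 0.288, 0.136], [0.943, -0.316, -0.103, 0.642], [-0.001, 0.306, -0.952, 0.384], [0.0, 0.0, 0.0, 1.0]] [[374.0, 0.0, 284.0], [0.0, 374.0, 201.0], [0.0, 0.0, 1.0]] 0.022572063767560793
```

View pics/top.png

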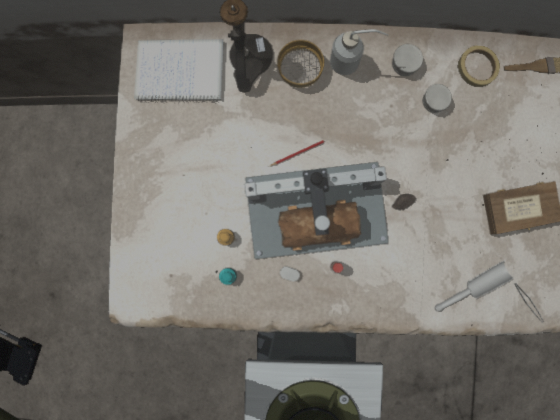

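View pics/side.png

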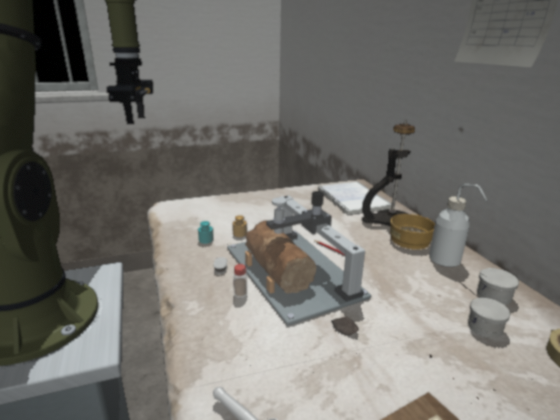

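Candidates, by top-image pixel:
- **Weight:** brass (225,237), with a turquoise look-alike at (228,276).
- **Stone:** dark (404,201), with a pale block at (290,273) as look-alike.
- **Vial:** red cap (337,267).
- **Knob:** (318,179).
- **Probe head:** (322,223).

The brass weight is at the image-left end, which is world +y. I'll check this in a close crop.

Run:
```python
from h import *
t=cv2.imread('pics/top.png');s=cv2.imread('pics/side.png')
a=cv2.resize(t[150:290,205:425],None,fx=3.6,fy=3.6,interpolation=cv2.INTER_CUBIC)
cv2.imwrite('pics/tc.png',a)
b=cv2.resize(s[180:340,190:380],None,fx=3.7,fy=3.7,interpolation=cv2.INTER_CUBIC)
cv2.imwrite('pics/sc.png',b)
```

```text
(no output)
```

View pics/tc.png

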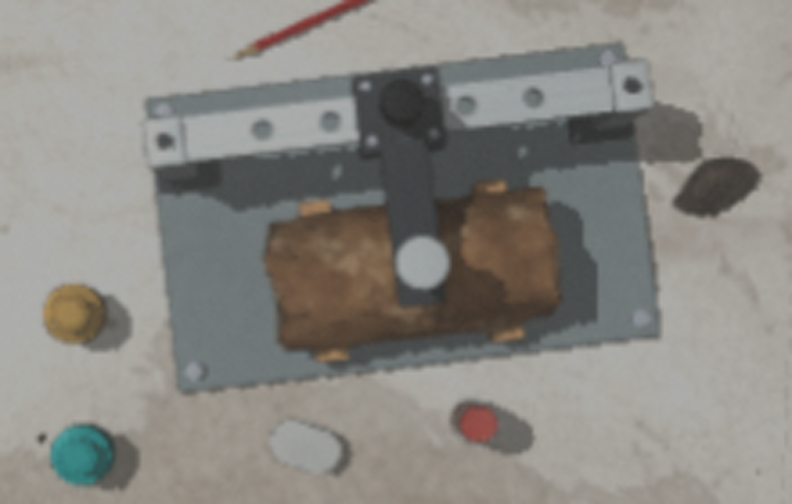

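View pics/sc.png

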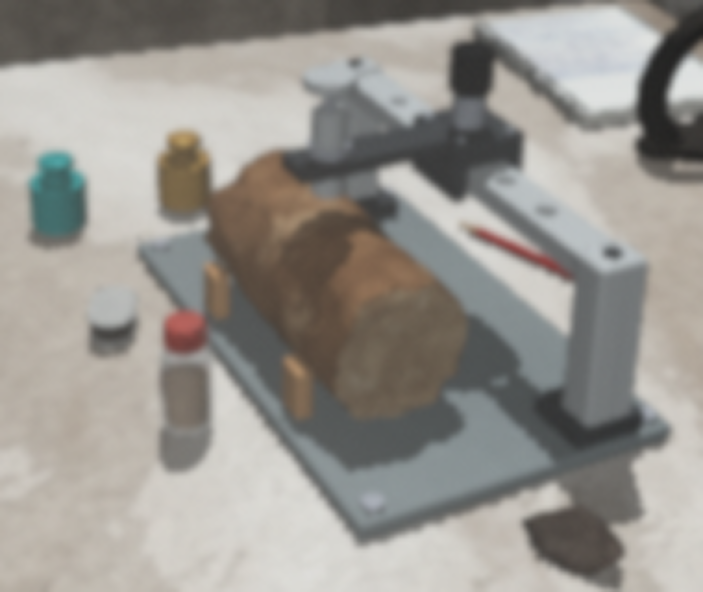

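```bash
cat > fit.py <<'E'
from h import *
from scipy.optimize import least_squares
f=3.6
C=lambda u,v:(205+(u+.5)/f-.5,150+(v+.5)/f-.5)
S=lambda u,v:(190+(u+.5)/3.7-.5,180+(v+.5)/3.7-.5)
T=[((.045,.138,.115),(165,141)),((.045,-.138,.115),(633,86)),((.045,.08,.112),(262,129)),((.045,.04,.112),(330,121)),((.045,-.04,.112),(466,105)),((.045,-.08,.112),(534,97)),((.045,0,.177),(402,101)),((-.045,0,.176),(422,262)),
((-.095,.155,.01),(180,393)),((.095,.155,.01),(147,98)),((.095,-.155,.01),(622,43)),((-.095,-.155,.01),(660,336))]
Sd=[((.045,-.138,.115),(612,252)),((.045,-.04,.112),(508,180)),((.045,-.08,.112),(546,210)),((.045,.04,.112),(401,101)),((-.045,0,.176),(333,76)),((-.095,-.155,.01),(365,535)),((.045,0,.177),(472,46))]
def W(p,X):
    c,s=np.cos(p[2]),np.sin(p[2]);return np.array([p[0]+c*X[0]-s*X[1],p[1]+s*X[0]+c*X[1],X[2]])
if __name__=='__main__':
    def res(p,sep=False,which=(1,1)):
        r=[]
        if which[0]: r+=[np.subtract(proj('top',W(p,X)),C(*q)) for X,q in T]
        if which[1]: r+=[np.subtract(proj('side',W(p,X)),S(*q)) for X,q in Sd]
        return np.concatenate(r)
    for w in((1,0),(0,1),(1,1)):
        q=least_squares(res,[.5,0,0],kwargs=dict(which=w));print(np.round(q.x,4))
    print(np.round(q.fun.reshape(-1,2),1).tolist())
    p=q.x;np.save('p.npy',p)
    for n,X in dict(knob=(.045,0,.163),head=(-.045,0,.176),knob2=(.045,.04,.163)).items():print(n,np.round(W(p,X),4))
    print('weight',atz('top',*C(74,313),.045),'vial',atz('top',*C(478,424),.065),'stone',atz('top',*C(717,187),.01))
E
python3 fit.py
```

```text
[0.5117 0.0055 0.1433]
[0.5094 0.0046 0.1573]
[0.5112 0.0055 0.1448]
[[-0.2, 1.6], [-0.1, 1.4], [0.3, 1.8], [0.3, 1.7], [0.2, 1.7], [0.1, 1.7], [0.4, 1.5], [0.4, 1.8], [-1.0, -2.6], [-1.2, -2.7], [0.1, -3.3], [0.2, -2.8], [-0.9, 0.4], [-1.9, -0.3], [-1.1, -0.2], [7.2, 6.3], [-2.0, -0.5], [2.5, -3.6], [-0.8, -0.0]]
knob [0.5557 0.012  0.163 ]
head [ 0.4667 -0.001   0.176 ]
knob2 [0.55   0.0516 0.163 ]
weight [0.43764271 0.20746418 0.045     ] vial [ 0.37710833 -0.04214497  0.065     ] stone [ 0.5290132  -0.19650472  0.01      ]
```

```bash
sed -i 's/^((-.095,.155.*$/]/; s/((.045,.04,.112),(401,101)),//; s/((-.095,-.155,.01),(365,535)),//' fit.py; sed -i 's/(422,262)),$/(422,262))/' fit.py; python3 fit.py
```

```text
[0.5146 0.006  0.143 ]
[0.5137 0.0045 0.143 ]
[0.5145 0.0059 0.1422]
[[-0.3, -0.1], [-0.2, 0.0], [0.2, 0.1], [0.2, 0.1], [0.1, 0.2], [0.0, 0.2], [0.3, -0.2], [0.2, 0.1], [0.4, 0.1], [-0.6, -0.6], [0.3, -0.4], [-0.5, -0.8], [0.6, -0.2]]
knob [0.559  0.0123 0.163 ]
head [ 0.4699 -0.0005  0.176 ]
knob2 [0.5534 0.0518 0.163 ]
weight [0.43764271 0.20746418 0.045     ] vial [ 0.37710833 -0.04214497  0.065     ] stone [ 0.5290132  -0.19650472  0.01      ]
```

Run:
```python
from h import *
print(todo([.4699,-.0005,.205]))
```

```text
[-443.3 -493.8   17.5]
```

```bash
python3 -m creep '[[[0,-32,-36,0,0,0,0],[0,-65,-72,0,0,0,0],[0,-98,-109,0,0,0,0],[0,-131,-146,0,0,0,0],[0,-164,-183,0,0,0,0]]]' 20
python3 -m creep '[[[0,-33,-37,0,0,0,0],[0,-66,-74,0,0,0,0],[0,-99,-110,0,0,0,0],[0,-132,-147,0,0,0,0],[0,-165,-184,0,0,0,0]]]'
python3 -c "
from h import *
st();print(todo([.4699,-.0005,.205]))"
```

```text
time: 0.6
position: [0.3103, 0.3837, 0.2221]
tool_rot: [-0.53, -3.096, 0.001]
ft_force: [1.0, 0.3, -0.0]
grip_width: 0.631
time: 1.1
position: [0.4046, 0.1555, 0.2224]
tool_rot: [-0.529, -3.097, -0.001]
ft_force: [0.9, 0.5, -0.3]
grip_width: 0.173
1.1 [0.4046 0.1555 0.2224] [-5.290e-01 -3.097e+00 -1.000e-03] [ 0.9  0.5 -0.3] 0.173
[-113.4 -125.4   17.4]
```

```bash
python3 -m creep '[[[0,-30,-32,5,0,0,-0.12],[0,-60,-65,10,0,0,-0.24],[0,-90,-98,17,0,0,-0.36],[0,-113,-125,17,0,0,-0.48],[0,-113,-125,17,0,0,-0.48]]]'
python3 -m creep '[[[0,0,0,0,0,0,0],[0,0,0,0,0,0,0],[0,0,0,0,0,0,0]]]'
python3 - <<'E'
from h import *
s=st();print(todo([.4699,-.0005,.178]),np.round(R.from_rotvec(s['tool_rot']).as_matrix(),3))
a=snap('top','pics/t2.png');b=snap('side','pics/s2.png')
a=cv2.resize(a[150:290,255:385],None,fx=3,fy=3)[:,:,::-1];b=cv2.resize(b[160:300,220:350],None,fx=3,fy=3)[:,:,::-1]
cv2.imwrite('pics/c2.png',np.hstack([a,b]))
E
```

```text
time: 1.6
position: [0.4702, -0.0036, 0.2054]
tool_rot: [-0.212, 3.134, -0.003]
ft_force: [0.1, -0.6, 0.0]
grip_width: 0.008
time: 1.9
position: [0.4691, 0.0036, 0.2055]
tool_rot: [0.225, -3.133, -0.001]
ft_force: [-0.4, 0.9, 0.2]
grip_width: 0.004
1.9 [0.4691 0.0036 0.2055] [ 2.250e-01 -3.133e+00 -1.000e-03] [-0.4  0.9  0.2] 0.004
[-0.2 -4.2 27.5] [[-0.99  -0.143 -0.   ]
 [-0.143  0.99   0.   ]
 [ 0.     0.    -1.   ]]
```

View pics/c2.png

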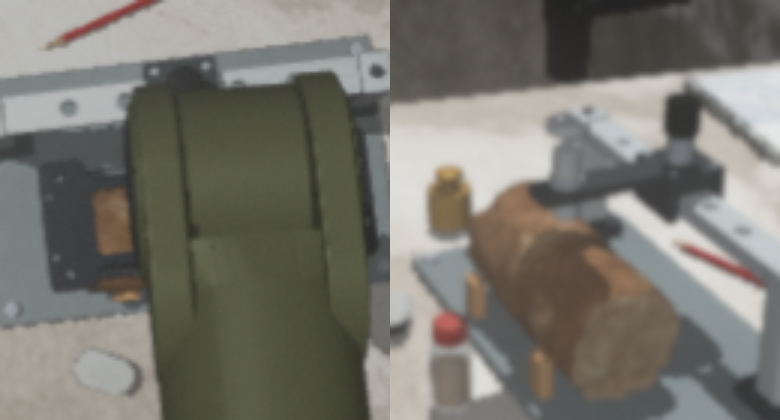

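The picture shows the closed fingertips right above the probe head (crop 565,75), about where the numbers put them. Next I go down to just above the head.

```bash
python3 -m creep '[[[0,0,0,10,0,0,0],[0,0,0,20,0,0,0],[0,0,0,24,0,0,0],[0,0,0,24,0,0,0],[0,0,0,24,0,0,0]]]'
python3 -c "
from h import *
st();print(todo([.4699,-.0005,.164]))"
```

```text
time: 2.5
position: [0.4694, 0.0021, 0.1814]
tool_rot: [0.221, -3.134, 0.0]
ft_force: [-0.6, -0.1, 0.1]
grip_width: 0.002
2.5 [0.4694 0.0021 0.1814] [ 0.221 -3.134  0.   ] [-0.6 -0.1  0.1] 0.002
[-0.1 -2.6 17.4]
```

```bash
python3 -m creep '[[[0,0,-2,4,0,0,0],[0,0,-2,8,0,0,0],[0,0,-2,12,0,0,0],[0,0,-2,15,0,0,0],[0,0,-2,15,0,0,0]]]'
python3 -m creep '[[[0,0,0,1,0,0,0],[0,0,0,2,0,0,0],[0,0,0,2,0,0,0],[0,0,0,2,0,0,0]]]'
```

```text
time: 3.0
position: [0.4703, -0.0001, 0.1668]
tool_rot: [-0.221, 3.132, -0.001]
ft_force: [0.9, -1.7, 4.7]
grip_width: 0.002
time: 3.4
position: [0.4703, -0.0, 0.1649]
tool_rot: [-0.221, 3.132, -0.0]
ft_force: [1.7, -1.2, 4.1]
grip_width: 0.008
```

```bash
python3 -m creep '[[[0,0,0,1,0,0,0],[0,0,0,2,0,0,0],[0,0,0,2,0,0,0]]]'
python3 -m creep '[[[0,0,0,1,0,0,0],[0,0,0,2,0,0,0],[0,0,0,2,0,0,0]]]'
```

```text
time: 3.7
position: [0.4704, 0.0, 0.1647]
tool_rot: [-0.221, 3.132, 0.001]
ft_force: [-4.3, -1.2, 16.6]
grip_width: 0.006
time: 4.0
position: [0.4704, 0.0, 0.1645]
tool_rot: [-0.221, 3.132, 0.003]
ft_force: [-8.9, -3.3, 28.7]
grip_width: 0.007
```

The hard stop is reached: force rises to 29 N while z stays at 0.1645. Next: lift off, open, and go over the knob.

```bash
python3 -m creep '[[[0,0,0,-4,0,0,0],[0,0,0,-9,0,0,0],[0,0,0,-15,0,0,0],[0,0,0,-25,0,0,0],[0,0,0,-44,0,0,0]]]'
python3 -m creep '[[[1,0,0,-5,0,0,0],[1,0,0,-5,0,0,0],[1,0,0,-5,0,0,0],[1,0,0,-5,0,0,0]]]'
python3 - <<'E'
from h import *
st();print(todo([.559,.0123,.208]))
snap('side','pics/s3.png')
E
```

```text
time: 4.5
position: [0.4676, 0.0005, 0.2033]
tool_rot: [0.222, -3.128, 0.0]
ft_force: [0.5, -0.3, 0.5]
grip_width: 0.001
time: 4.9
position: [0.469, 0.0002, 0.2086]
tool_rot: [0.222, -3.132, 0.0]
ft_force: [-0.2, 0.5, 0.5]
grip_width: 0.28
4.9 [4.690e-01 2.000e-04 2.086e-01] [ 0.222 -3.132  0.   ] [-0.2  0.5  0.5] 0.28
[-90.8  -0.7   0.4]
```

```bash
python3 -m creep '[[[1,-30,0,0,0,0,0],[1,-60,0,0,0,0,0],[1,-85,-1,0,0,0,0],[1,-91,-1,0,0,0,0],[1,-91,-1,0,0,0,0]]]'
python3 -m creep '[[[0.8,0,0,0,0,0,0],[0.8,0,0,0,0,0,0],[0.8,0,0,0,0,0,0],[0.8,0,0,0,0,0,0]]]'
python3 - <<'E'
from h import *
st();print(todo([.559,.0123,.144]))
s=snap('side','pics/s4.png');w=snap('wrist','pics/w4.png')
b=cv2.resize(s[150:300,230:380],(420,420))[:,:,::-1];c=cv2.resize(w,(380,285))[:,:,::-1]
c=cv2.copyMakeBorder(c,0,135,0,0,0)
cv2.imwrite('pics/c4.png',np.hstack([b,c]))
E
```

```text
time: 5.45
position: [0.5597, 0.0119, 0.2086]
tool_rot: [0.221, -3.132, 0.002]
ft_force: [-0.0, -0.8, 0.4]
grip_width: 0.785
time: 5.85
position: [0.5595, 0.0119, 0.2099]
tool_rot: [-0.222, 3.133, 0.001]
ft_force: [-0.4, -0.1, -1.1]
grip_width: 0.798
5.85 [0.5595 0.0119 0.2099] [-2.220e-01  3.133e+00  1.000e-03] [-0.4 -0.1 -1.1] 0.798
[ 0.5  0.4 65.9]
```

View pics/c4.png

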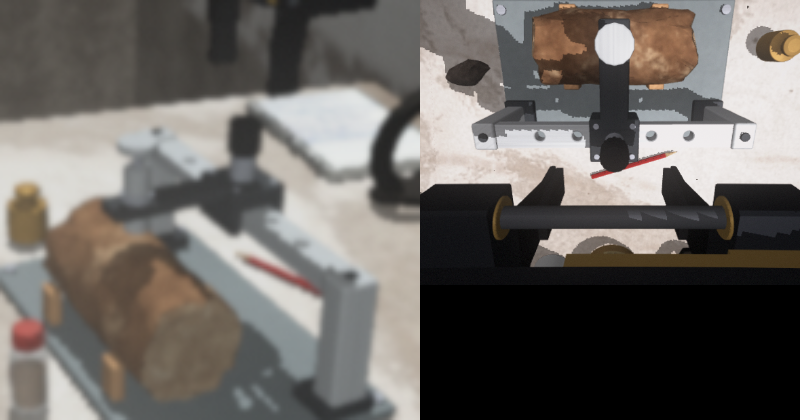

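Side view: head is up, fingers straddle the knob. Wrist view: knob (614,152) lies midway between the fingertips (557 and 672). Descend and grip.

```bash
python3 -m creep '[[[0.8,0,0,20,0,0,0],[0.8,0,0,40,0,0,0],[0.8,0,0,55,0,0,0],[0.8,0,0,65,0,0,0],[0.8,0,0,65,0,0,0]]]'
python3 -m creep '[[[0.8,0,0,0,0,0,0],[0.3,0,0,0,0,0,0],[0.15,0,0,0,0,0,0],[0.15,0,0,0,0,0,0],[0.15,0,0,0,0,0,0]]]' 30
python3 -m creep '[[[0.15,0,0,0,0,0,0],[0.15,0,0,0,0,0,0],[0.15,0,0,0,0,0,0]]]'
```

```text
time: 6.45
position: [0.559, 0.0119, 0.1432]
tool_rot: [0.221, -3.131, 0.001]
ft_force: [-0.3, 0.8, 1.1]
grip_width: 0.8
time: 6.95
position: [0.5601, 0.012, 0.1449]
tool_rot: [-0.222, 3.133, 0.0]
ft_force: [0.1, 0.0, 0.7]
grip_width: 0.523
time: 7.25
position: [0.5599, 0.0122, 0.1446]
tool_rot: [-0.222, 3.134, 0.001]
ft_force: [-0.2, 0.9, -0.1]
grip_width: 0.266
```

```bash
python3 -m creep '[[[0,0,0,0,0,0,0],[0,0,0,0,0,0,0],[0,0,0,0,0,0,0],[0,0,0,0,0,0,0]]]' 40
python3 -m creep '[[[0,0,0,-4,0,0,0],[0,0,0,-8,0,0,0],[0,0,0,-12,0,0,0],[0,0,0,-14,0,0,0],[0,0,0,-14,0,0,0]]]'
python3 -m creep '[[[0,0,0,0,0,0,0],[0,0,0,0,0,0,0]]]'
```

```text
time: 7.65
position: [0.5599, 0.0122, 0.1446]
tool_rot: [-0.222, 3.134, 0.001]
ft_force: [-0.9, 1.5, -0.2]
grip_width: 0.266
time: 8.15
position: [0.5599, 0.0122, 0.1585]
tool_rot: [0.222, -3.134, -0.0]
ft_force: [2.5, 2.2, -5.8]
grip_width: 0.261
time: 8.35
position: [0.5599, 0.0121, 0.1583]
tool_rot: [0.222, -3.134, -0.0]
ft_force: [1.9, 1.9, -5.9]
grip_width: 0.264
```

Lifted 13.8 mm with −5.8 N, which matches the spring. Slide +40 mm along tool y (rig +y).

```bash
python3 -m creep '[[[0,0,8,0,0,0,0],[0,0,18,0,0,0,0],[0,0,28,0,0,0,0],[0,0,36,0,0,0,0],[0,0,40,0,0,0,0]]]'
python3 -m creep '[[[0,0,0,0,0,0,0],[0,0,0,0,0,0,0],[0,0,0,0,0,0,0]]]'
python3 -c "
from h import *
st();print(todo(np.array([.5599,.0122,.1446])+.04*np.array([-np.sin(.1422),np.cos(.1422),0])))"
```

```text
time: 8.85
position: [0.5539, 0.0531, 0.1584]
tool_rot: [0.224, -3.133, -0.0]
ft_force: [2.8, -1.7, -6.2]
grip_width: 0.262
time: 9.15
position: [0.5541, 0.0521, 0.1585]
tool_rot: [0.222, -3.133, -0.001]
ft_force: [0.8, 2.1, -6.7]
grip_width: 0.262
9.15 [0.5541 0.0521 0.1585] [ 2.220e-01 -3.133e+00 -1.000e-03] [ 0.8  2.1 -6.7] 0.262
[-0.1 -0.4 13.9]
```

```bash
python3 -m creep '[[[0,0,0,4,0,0,0],[0,0,0,8,0,0,0],[0,0,0,11,0,0,0],[0,0,0,14,0,0,0],[0,0,0,14,0,0,0]]]'
python3 -m creep '[[[0,0,0,0,0,0,0],[0,0,0,0,0,0,0],[0,0,0,0,0,0,0]]]'
```

```text
time: 9.65
position: [0.5542, 0.0515, 0.1447]
tool_rot: [0.221, -3.134, -0.0]
ft_force: [-0.1, 2.1, -3.2]
grip_width: 0.266
time: 9.95
position: [0.5542, 0.0515, 0.1446]
tool_rot: [0.221, -3.134, 0.0]
ft_force: [-2.0, 1.9, -3.3]
grip_width: 0.262
```

Height is back at the home value, but the arm still carries the spring's 3 N. Press down a little until the pin bottoms.

```bash
python3 -m creep '[[[0,0,0,0.5,0,0,0],[0,0,0,1,0,0,0],[0,0,0,1,0,0,0]]]'
python3 -m creep '[[[0,0,0,0.5,0,0,0],[0,0,0,1,0,0,0],[0,0,0,1,0,0,0]]]'
```

```text
time: 10.25
position: [0.5543, 0.0515, 0.1445]
tool_rot: [-0.221, 3.134, 0.001]
ft_force: [-3.7, 0.2, 5.7]
grip_width: 0.259
time: 10.55
position: [0.5544, 0.0515, 0.1444]
tool_rot: [-0.221, 3.134, 0.001]
ft_force: [-5.7, 0.7, 11.1]
grip_width: 0.264
```

The pin is bottomed: force reverses to +11 N with z unchanged. One last look.

Run:
```python
from h import *
s=st();p=np.load('p.npy')
S=snap('side','pics/s5.png');w=snap('wrist','pics/w5.png')
for X in((-.045,.04,.176),):
  from fit import W
  print('head exp side',proj('side',W(p,X)),'if 0.035:',proj('side',W(p,(-.045,.035,.176))))
b=cv2.resize(S[160:350,190:380],(420,420))[:,:,::-1];c=cv2.resize(w,(380,285))[:,:,::-1]
c=cv2.copyMakeBorder(c,0,135,0,0,0)
cv2.imwrite('pics/c5.png',np.hstack([b,c]))
```

```text
10.55 [0.5544 0.0515 0.1444] [-2.210e-01  3.134e+00  1.000e-03] [-5.7  0.7 11.1] 0.264
head exp side (np.float64(270.3135635911178), np.float64(192.5526120504104)) if 0.035: (np.float64(271.3773409917274), np.float64(193.37688544731486))
```

View pics/c5.png

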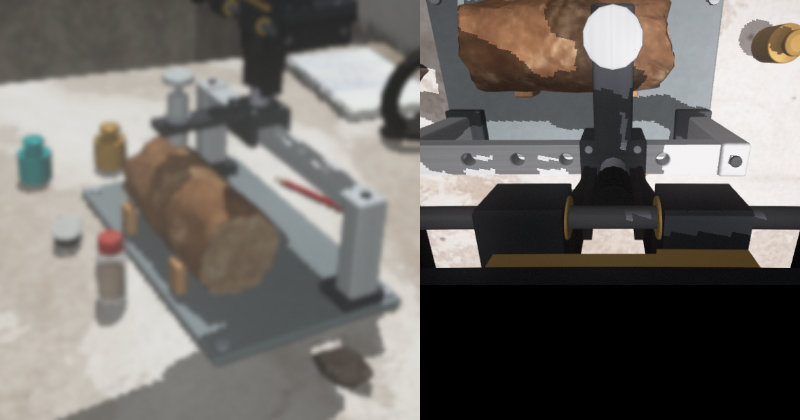

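The carriage has one free hole (663,158) on the brass side and three on the other, so it has moved one hole towards the weight. The head is up at side pixel (270,195); I expected (270,193). Weight, vial and stone have not moved.

```bash
python3 -c "
from h import *
print(ctrl.close_job());st()"
```

```text
the job is handed in; nothing more can be done
None
the job is handed in; nothing more can be done
```

I finished the job and handed it in at about 10.7 s of robot time.

- **Probe:** I pressed the head to its hard stop. The force rose to 29 N while the height stayed at 0.1645 m. It then sprang back, and the later pictures show it up.
- **Carriage:** I gripped the lock knob, lifted it 13.8 mm and slid the carriage 40 mm along rig +y, towards the brass weight.
- **Lock pin:** I lowered the pin into the next hole. At first the arm was still carrying the spring's 3 N, so I pressed 2 mm further. The force then reversed to +11 N with the knob at its original home height (0.1444 m against 0.1446 m when I first gripped it). The gripper was still holding the knob when I handed in.

**Last picture:** one free hole is left on the brass side and three on the other. The probe head is within about 2 pixels of where I expected it. The weight, vial and stone are where they were, as is the turquoise look-alike.

**Disagreement:** the base plate's corners did not fit the stated rig geometry, by roughly 9 mm. I took the rig's position from the rail, posts, knob and head instead, and those agreed to within a pixel. I could not read the state after handing in, so there is no check of the final second.

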